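# Set out the breakfast board from the lazy Susan

## Robot

A 7-joint arm with a two-finger parallel gripper is mounted at the origin on the work surface. World frame = base frame: x ahead of the robot, y to its left, z up, the work surface at z = 0. Lengths are in m, angles in rad, forces in N, time in s.
With the tool pointing down it reaches from about 0.425 to 0.95 m from the base axis. Payload 4.7 kg.
Tool frame: the origin (TCP) lies between the finger pads; the fingertips stand arm.finger_overhang ahead of it and the grasp point (between the pads) lies 6 mm ahead of it (arm.finger_overhang is the distance from the TCP to the fingertips, in m); z points along the fingers, y is the line along which they close (so a half turn about z gives the same grasp; the last joint's range is limited). The gripper opens to 87 mm and grips with 3 to 60 N. Pads are 19 mm wide; open, the fingers measure 117 mm over their backs; the gripper's body (75 mm by 190 mm) begins 51 mm behind the grasp point.
Start: joints at [-1.33, 0.469, -0.049, 1.532, 0.024, 1.141, -0.082], TCP at [0.18, 0.651, 0.248] pointing down, gripper open.
Joint ranges: [-2.59, 2.59], [-0.33, 1.99], [-1.39, 1.29], [0.1, 2.45], [-1.04, 4.18], [0.21, 1.99], [-2.66, 2.66]. Speed limits (rad/s): [2.57, 2.57, 3.14, 3.14, 3.14, 3.14, 3.14].

## Interface

Orientations are given as a unit quaternion [w, x, y, z].
In Python, from rig import arm gives the robot as it stands.
- The arm moves only by the tool carry_out, never from a script. Its argument "deltas" is a list of rows, each a list of 5 numbers: the finger opening in mm, from 0 to 87, then the shift along the tool's x, y, z in mm, then the turn about the tool's z in degrees. In form: [[claw, tx, ty, tz, twist], ...]. A call has 1 to 20 rows; each row shifts and turns the commanded pose from where the row before left it, along the tool's axes as they then stand; what a row does not reach is not made up. A row lasts 1/12 s, in which the tool goes at most 41.7 mm and 7.16 degrees, less where a joint would pass 70% of its speed; a pose out of reach is approached as far as the arm can. A call with a gripper value outside its range is refused whole. The fingers move at their own pace and stop on an object; "force" is the grip in N (left out, the last holds). Time passes only in rows, so rows that do not move let the fingers close. It gives the time, the measured TCP pose, the force, the opening and the grip force at its end, in the units of the state.
- arm.get_obs(): the state, without advancing time (a new reading comes with each control period).
- arm.get_image(name): name is "side" or "top"; returns the picture (384x512x3 uint8, red, green, blue); there is no depth.
- arm.camera_info(name): a dict with "K" (3x3 intrinsics, pixels), "k1" (the pictures are not rectified: a ray, as slopes to the right and down, at radius r is drawn at 1 + k1 r^2 times it, then the intrinsics apply), "xyz" and "attitude" of the camera in the world. Camera axes: x right, y down, z forward; pixel columns grow to the right and rows downward; lengths in m; the calibration is good to about 2 mm. A picture is of the moment at which its call begins. camera_info takes no time and is no camera call.
- arm.hand_in(): hands the job in; it is judged then, once.
The state is a dict: "t": time; "joint_positions": joint angles; "qvel": joint speeds; "tau": joint torques, N m; "eef_pos": TCP position; "ee_rot": TCP orientation; "wrist_force": force on the tool from outside, world axes, zero at the start; "wrist_torque": the same for the moment, N m; "gripper_width": opening from 0.0 (shut) to 1.0 (fully open); "finger_force": force on a finger pad.
Only numpy, scipy, OpenCV 4.12 (cv2) and the standard library are available. Lean on these libraries where they do the work, as an engineer would, in place of code of your own. Each camera call takes 0.05 s, during which the arm holds its last target. There are 200 camera calls.

## Task

Turn the lazy Susan until the red-lidded jam jar, still in its bay, stands in front of the yellow pointer; then take that jar out and stand it in the middle of the round cork coaster, leaving the yellow-lidded honey jar in its bay. Stand the blue sugar pot in the middle of the square dark slate coaster and put its green lid squarely on it. Stand the black pepper mill upright on the marble board itself, midway between the jam jar and the sugar pot (on the brass dot), and knock none of these things over.

Things in the scene. Friction and masses are not known exactly. Their poses are not given: they have to be found in the camera images.
- susan_base: Fixed foot of the lazy Susan: dark steel disc, 180 mm across, 12 mm high, hidden under the platter but for a yellow pointer tab (24 mm wide, 10 mm high) that sticks out along its -x axis, 125 to 175 mm from the axis. Origin: on the turning axis at counter level. Left or right on the counter; the pointer is towards the robot, up to 0.25 rad askew.
- platter: Lazy Susan platter: wooden disc, 260 mm across, 16 mm thick; turns either way about its z (up) with 0.06 N m drag, no stops within a turn. Origin: axis, underside, 12 mm above the counter. Bays (rings 60 mm inside, 6 mm high) 92 mm out on +x, +y, -x, -y. Central handle to turn it: black bar 56 mm along x, 14 mm thick along y, 85 to 113 mm above the origin, on a 16 mm stem; grip it across y.
- jam: Loose jam jar, dark red with a bright red lid: upright cylinder 48 mm in diameter (lid 46 mm), 68 mm high. Origin: centre of its underside. About 200 g. Starts in the platter's +x or -x bay (underside 16 mm above the platter's origin), 1.0 to 2.2 rad of turning away from the pointer, on either side.
- honey: Loose honey jar, amber with a yellow lid, same shape and size as the jam jar, in the bay straight across the platter from it (the +y and -y bays are empty). Origin: centre of its underside. It stays in its bay.
- board: Fixed white marble serving board, 160 mm (its x) by 290 mm (its y), 12 mm thick, with a flush 30 mm brass dot at its centre. Origin: centre of its underside, on the counter. Its top is 12 mm above that. Lies on the other side of the counter from the lazy Susan, yaw up to 0.2 rad.
- cork_coaster: Fixed round cork coaster, 80 mm across, 4 mm thick, on the marble board, 95 mm from the board's centre along its y, at one end or the other. Origin: centre of its underside; its top is 16 mm above the counter.
- slate_coaster: Fixed square dark grey slate coaster, 76 mm wide, 4 mm thick, on the marble board's other end, 95 mm from the board's centre. Origin: centre of its underside; its top is 16 mm above the counter.
- pot: Loose open blue ceramic sugar pot, upright: round, 54 mm in diameter at the foot, 56 mm at the rim, 60 mm high, wall 4 mm (mouth about 48 mm), empty. Origin: centre of its underside. About 150 g. On the counter.
- pot_lid: Loose green plastic lid of the sugar pot: plug 38 mm in diameter and 6 mm high underneath, disc 60 mm in diameter and 8 mm thick above, round knob 20 mm in diameter and 24 mm high on top (38 mm in all). Origin: centre of the plug's underside; seated, the disc rests on the rim and the origin is 54 mm above the pot's. About 40 g. Starts right way up on the counter.
- mill: Loose black pepper mill, upright, a turned shape 114 mm high: foot 44 mm in diameter up to 30 mm, waist 32 mm in diameter from 50 to 85 mm above its underside (grip it there), 38 mm at 97 mm. Origin: centre of its underside. About 150 g. On the counter.
Things that resemble listed ones, but are neither listed nor needed, are in the scene too. Leave any pink or purple look-alike of the jam alone.

How it is judged:
On the way:
1. the lazy Susan has been turned so that the jam jar, still in its bay, stands in front of the yellow pointer (within 16 mm sideways) (y of jam in the frame of susan_base between -0.016 and 0.016 m and x of jam in the frame of susan_base below -0.07 m and y of jam in the frame of platter between -0.02 and 0.02 m and z of jam in the frame of platter between 0.011 and 0.021 m), for 0.2 s.
At the end, for the whole second after the job is handed in: Jam jar upright on the cork coaster and pot upright on the slate one (centres within 14 mm), lid seated level on the pot (9 mm), mill upright on the marble within 15 mm of the board's centre each way, honey jar upright in its own bay; all at rest (horizontal distance between jam and cork_coaster below 0.014 m and z of jam in the frame of board between 0.012 and 0.02 m and horizontal distance between pot and slate_coaster below 0.014 m and z of pot in the frame of board between 0.012 and 0.02 m and horizontal distance between pot_lid and pot below 0.009 m and z of pot_lid in the frame of pot between 0.05 and 0.058 m and x of mill in the frame of board between -0.015 and 0.015 m and y of mill in the frame of board between -0.015 and 0.015 m and z of mill in the frame of board between 0.008 and 0.016 m and horizontal distance between honey and platter between 0.08 and 0.104 m and y of honey in the frame of platter between -0.02 and 0.02 m and z of honey in the frame of platter between 0.011 and 0.021 m and angle between each of jam, pot, pot_lid, mill, honey's own z axis and vertical below 0.1 rad and linear speed of each of jam, pot, pot_lid, mill, honey below 0.02 m/s and angular speed of each of jam, pot, pot_lid, mill below 0.2 rad/s); the robot touches nothing.
It fails at once if the jam jar, honey jar, sugar pot or pepper mill is knocked over (tilted by more than 1 rad) (angle between any of jam, honey, pot, mill's own z axis and vertical above 1 rad).
It fails at once if the honey jar is lifted out of its bay (z of honey in the frame of platter above 0.035 m).
It also fails if it takes over 125 s, if anything falls off the work surface, if the arm or the gripper's body presses on something with over 40 N, if the wrist force passes 120 N, or if a joint passes its speed limit or range.

## Working session

There is one attempt and no reset: what is moved stays moved. The work goes in short steps, Python scripts to look and compute and a tool call to move; the robot and the scene stay as the last step left them, time stands still between calls to the robot, and variables do not carry over. Pictures are saved under pics/ and viewed, at most 14 in all, crops included, and the job is handed in when it is done.

Besides the shell and the picture viewer there is one more tool, called after "Emit:" as a command line: name --pt "numbers of a row" for each row, then --argument value for the rest. carry_out: Moves the arm, as the interface text tells. Its arguments: {"type":"object","properties":{"deltas":{"type":"array","items":{"type":"array","items":{"type":"number"}}},"force":{"type":"number"}},"required":["deltas"]}

```bash
mkdir -p pics; ls
python3 - <<'E'
from rig import arm
import cv2
print(arm.get_obs(), arm.finger_overhang)
for n in("top","side"):
    print(n,arm.camera_info(n)); cv2.imwrite(f"pics/{n}0.png",arm.get_image(n)[:,:,::-1])
E
```

```text
pics
{'t': 0.0, 'joint_positions': array([-1.32988535,  0.46942317, -0.04860467,  1.53372317,  0.02409525,
        1.14095091, -0.0822819 ]), 'qvel': array([ 5.90933954e-04,  1.02069828e-03,  1.26349809e-03, -8.02829192e-04,
       -1.87185865e-03, -2.96380734e-03,  1.24694465e-05]), 'tau': array([-2.65413728e-04, -5.07977879e+01, -8.08987208e-02, -2.36168575e+01,
       -6.13353099e-02,  3.77540337e-02,  1.65852666e-04]), 'eef_pos': array([0.17975449, 0.65005023, 0.24649933]), 'ee_rot': array([-9.87429871e-05,  1.34468327e-01,  9.90917428e-01, -9.54479842e-04]), 'wrist_force': array([-0.03353296, -0.82537685,  0.4639698 ]), 'wrist_torque': array([ 0.03176368, -0.04628828,  0.0139016 ]), 'finger_force': 0.0, 'gripper_width': 0.9996279131151303} 0.025
top {'K': array([[425.96422848,   0.        , 253.63815171],
       [  0.        , 425.96422848, 195.4810111 ],
       [  0.        ,   0.        ,   1.        ]]), 'k1': -0.10284822139898621, 'xyz': array([0.32019015, 0.01061058, 1.0456849 ]), 'attitude': array([ 0.05946428, -0.70139502,  0.7077684 , -0.05977392])}
side {'K': array([[349.56161669,   0.        , 251.88435991],
       [  0.        , 349.56161669, 189.1755187 ],
       [  0.        ,   0.        ,   1.        ]]), 'k1': -0.017089477823811684, 'xyz': array([ 0.40669603, -0.61798045,  0.63960539]), 'attitude': array([-0.39882062,  0.91438661, -0.06371075,  0.02793168])}
```

View pics/top0.png

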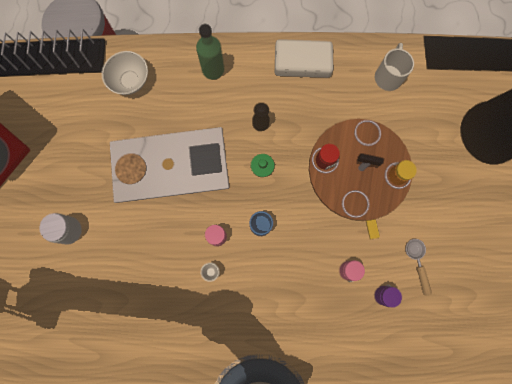

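View pics/side0.png

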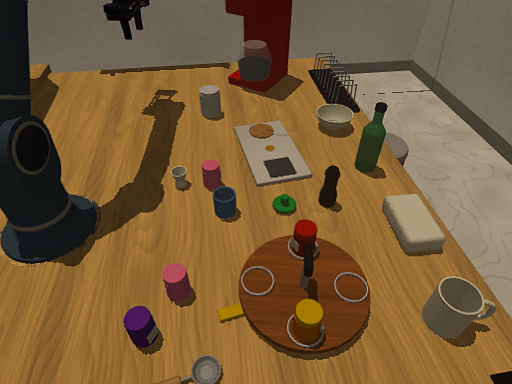

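Candidates (top view): jam = red lid on the platter (328,155); not the pink jars (215,234) and (354,270) or the purple one (389,296). Pot = blue (261,223), not the white cup (210,271). Lid = green (263,165), not the bottle (209,52). Mill = black (261,116). Honey = yellow lid (405,170), and the pointer is yellow at (373,229).

```bash
cat > h.py <<'E'
import numpy as np, cv2
from scipy.spatial.transform import Rotation as R
from rig import arm
C={n:arm.camera_info(n) for n in("top","side")}
def rot(q): return R.from_quat([q[1],q[2],q[3],q[0]])
def ray(n,p):
    c=C[n]; K=c["K"]; d=np.array([(p[0]-K[0,2])/K[0,0],(p[1]-K[1,2])/K[1,1]]); u=d.copy()
    for _ in range(20): u=d/(1+c["k1"]*(u@u))
    return c["xyz"],rot(c["attitude"]).apply([u[0],u[1],1])
def onz(n,p,z):
    o,d=ray(n,p); return o+d*(z-o[2])/d[2]
def tri(pt,ps):
    (o1,d1),(o2,d2)=ray("top",pt),ray("side",ps)
    s=np.linalg.lstsq(np.c_[d1,-d2],o2-o1,rcond=None)[0]
    a,b=o1+d1*s[0],o2+d2*s[1]; return (a+b)/2,np.linalg.norm(a-b)
HSV=dict(red=[(0,170,110),(6,255,255)],yellow=[(20,170,90),(30,255,255)],green=[(55,150,40),(80,255,255)],
 blue=[(100,90,30),(115,255,255)],black=[(0,0,0),(180,255,40)],slate=[(0,0,30),(180,70,75)],brass=[(12,90,120),(25,200,255)],cork=[(5,90,60),(20,220,200)],marble=[(0,0,120),(180,45,255)])
def blobs(img,col,amin=25,roi=None):
    m=cv2.inRange(cv2.cvtColor(img,cv2.COLOR_RGB2HSV),*map(np.array,HSV[col]))
    if roi: k=np.zeros_like(m); k[roi[1]:roi[3],roi[0]:roi[2]]=255; m&=k
    n,l,s,c=cv2.connectedComponentsWithStats(m)
    return [(c[i].round(1).tolist(),s[i].tolist()) for i in range(1,n) if s[i,4]>=amin],l
E
python3 - <<'E'
from h import *
I={n:cv2.imread(f"pics/{n}0.png")[:,:,::-1].copy() for n in C}
for n in C:
    for c in HSV:
        roi=None
        if c in("slate","brass","cork","marble"): roi=(105,120,235,205) if n=="top" else (225,115,315,190)
        if c=="black": roi=(230,90,400,180) if n=="top" else (290,150,350,300)
        print(n,c,blobs(I[n],c,25,roi)[0])
a=cv2.resize(I["top"][100:300,100:430],None,fx=2.4,fy=2.4,interpolation=2)
cv2.imwrite("pics/crop0.png",a[:,:,::-1])
E
```

```text
top red [([329.3, 153.0], [320, 144, 20, 19, 297])]
top yellow [([405.8, 169.7], [396, 160, 20, 20, 298]), ([372.4, 228.6], [367, 220, 12, 19, 167])]
top green []
top blue []
top black []
top slate [([205.6, 147.0], [190, 144, 29, 11, 66]), ([215.5, 165.0], [202, 151, 20, 23, 60])]
top brass [([171.4, 156.9], [105, 120, 130, 85, 3843]), ([129.9, 168.5], [115, 154, 31, 30, 713]), ([167.6, 163.7], [162, 158, 12, 12, 106])]
top cork [([171.6, 157.0], [105, 120, 130, 85, 3853]), ([130.1, 168.4], [115, 154, 31, 30, 728]), ([167.6, 163.7], [162, 158, 12, 12, 106])]
top marble [([167.9, 165.2], [110, 127, 119, 75, 5132])]
side red [([235.4, 75.0], [229, 70, 12, 10, 61]), ([305.4, 227.4], [295, 220, 22, 16, 276])]
side yellow [([308.8, 311.2], [295, 299, 28, 26, 559]), ([230.1, 311.3], [217, 303, 27, 18, 295])]
side green [([283.8, 203.7], [273, 194, 23, 18, 248])]
side blue [([222.3, 198.3], [213, 187, 22, 31, 116])]
side black [([329.4, 187.2], [319, 166, 21, 42, 556]), ([307.9, 259.7], [303, 244, 10, 33, 290])]
side slate [([279.4, 166.7], [264, 157, 33, 20, 432])]
side brass [([268.0, 148.8], [225, 115, 90, 75, 3619]), ([269.2, 148.2], [265, 145, 10, 7, 26])]
side cork [([267.8, 149.1], [225, 115, 90, 75, 3832]), ([269.5, 148.0], [265, 145, 10, 7, 40])]
side marble []
```

View pics/crop0.png

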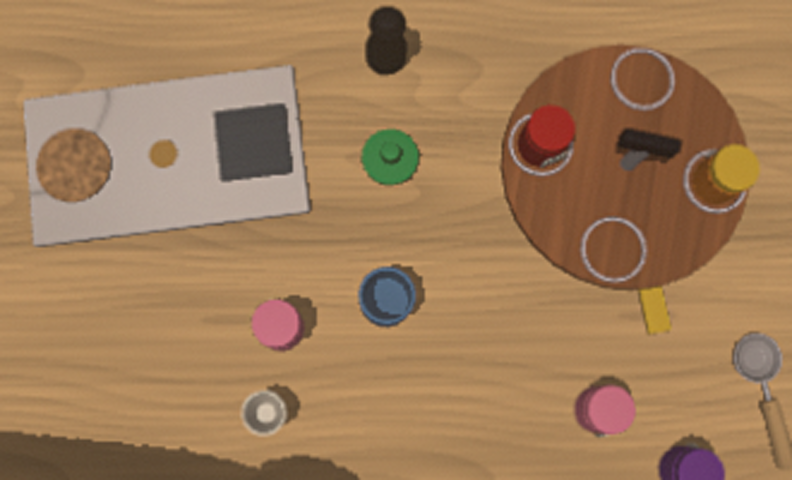

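The crop confirms it: the red-lidded jar is in the platter's left bay at top (329,153), and the pink and purple jars are elsewhere. Next I'll tune the masks and triangulate.

Run:
```python
from h import *
I={n:cv2.imread(f"pics/{n}0.png")[:,:,::-1].copy() for n in C}
H={n:cv2.cvtColor(I[n],cv2.COLOR_RGB2HSV) for n in C}
for n,p in [("top",x) for x in [(257,170),(263,164),(261,223),(252,223),(264,110),(258,120),(205,160),(212,152),(360,158),(375,160)]]+[("side",x) for x in [(224,205),(224,194),(285,206),(262,131),(250,150),(306,265),(328,195),(330,175)]]:
    print(n,p,H[n][p[1],p[0]])
```

```text
top (257, 170) [ 63 124 128]
top (263, 164) [ 62 122 132]
top (261, 223) [105  83 126]
top (252, 223) [114  37  69]
top (264, 110) [14 94 54]
top (258, 120) [11 83 52]
top (205, 160) [10 20 78]
top (212, 152) [ 9 23 77]
top (360, 158) [ 9 81 44]
top (375, 160) [11 81 44]
side (224, 205) [104  65  43]
side (224, 194) [105  59  43]
side (285, 206) [ 55 178  66]
side (262, 131) [ 15 183 128]
side (250, 150) [ 17  61 159]
side (306, 265) [ 14 181  24]
side (328, 195) [ 17 167  29]
side (330, 175) [ 16 149  29]
```

```bash
python3 - <<'E'
import re
s=open('h.py').read()
s=s.replace("green=[(55,150,40)","green=[(50,90,40)").replace("blue=[(100,90,30),(115","blue=[(97,45,25),(125").replace("black=[(0,0,0),(180,255,40)]","black=[(0,0,0),(180,255,62)]").replace("slate=[(0,0,30),(180,70,75)]","slate=[(0,0,40),(180,60,95)]").replace("cork=[(5","plat=[(0,100,70),(11,190,170)],cork=[(5")
open('h.py','w').write(s)
E
python3 - <<'E'
from h import *
I={n:cv2.imread(f"pics/{n}0.png")[:,:,::-1].copy() for n in C}
RO={"top":dict(green=(245,145,280,185),blue=(245,205,280,240),black=(240,90,285,135),slate=(188,140,225,180),marble=(105,120,235,205),plat=(300,110,420,225)),
"side":dict(green=(265,190,300,217),blue=(205,180,242,222),black=(315,160,345,215),slate=(255,150,305,182),plat=(230,225,380,362))}
for n in C:
    for c,r in RO[n].items(): print(n,c,blobs(I[n],c,25,r)[0])
    print(n,"handle",blobs(I[n],"black",25,(355,150,390,170) if n=="top" else (298,240,318,292))[0])
P=lambda *a:print(a[0],*[np.round(x*1000,1) for x in a[1:]])
P("jamlid",*tri((329.3,153),(305.4,227.4))); P("honeylid",*tri((405.8,169.7),(308.8,311.2)))
P("pointer z10",onz("top",(372.4,228.6),.01)); P("ptr tri",*tri((372.4,228.6),(230.1,311.3)))
P("brass",onz("top",(167.6,163.7),.012)); P("brass tri",*tri((167.6,163.7),(269.2,148.2)))
P("cork",onz("top",(130.1,168.4),.016)); 
P("slate tri",*tri((205.6,159.5),(279.4,166.7)))
b,l=blobs(I["top"],"slate",25,RO["top"]["slate"])
# board corners
b,l=blobs(I["top"],"marble",25,RO["top"]["marble"])
m=(l==1+int(np.argmax([np.sum(l==i) for i in range(1,l.max()+1)]))).astype(np.uint8)
cn=max(cv2.findContours(m,0,1)[0],key=cv2.contourArea)
q=cv2.boxPoints(cv2.minAreaRect(cn)); W=np.array([onz("top",p,.012) for p in q]); P("board",W,W.mean(0))
# platter ellipse
m=(blobs(I["top"],"plat",25,(295,105,425,230))[1]>0).astype(np.uint8)
cn=max(cv2.findContours(m,0,1)[0],key=cv2.contourArea); e=cv2.fitEllipse(cv2.convexHull(cn)); print(e); P("plat",onz("top",e[0],.028))
E
```

```text
top green [([262.1, 165.0], [251, 154, 23, 23, 412])]
top blue [([261.8, 222.9], [250, 212, 23, 23, 352])]
top black [([260.8, 116.9], [253, 103, 16, 28, 366])]
top slate [([205.4, 159.0], [190, 144, 32, 31, 847])]
top marble [([167.9, 165.2], [110, 127, 119, 75, 5132])]
top plat [([323.9, 158.9], [314, 143, 26, 29, 225]), ([350.0, 166.1], [347, 157, 9, 20, 50]), ([360.4, 185.8], [356, 181, 10, 10, 29])]
top handle [([369.9, 159.4], [357, 154, 26, 12, 196])]
side green [([284.0, 203.6], [273, 194, 23, 19, 274])]
side blue [([224.3, 201.7], [213, 187, 23, 31, 589])]
side black [([329.4, 187.3], [319, 166, 21, 42, 587])]
side slate [([278.8, 166.5], [264, 157, 32, 20, 365])]
side plat []
side handle [([307.6, 263.7], [298, 240, 20, 52, 695])]
jamlid [ 580.6 -166.4   95.2] 0.6
honeylid [ 540.8 -345.1   92.5] 1.1
pointer z10 [ 411.6 -281.5   10. ]
ptr tri [ 411.6 -282.     8.2] 0.3
brass [579.1 224.2  12. ]
brass tri [578.3 224.1  12.5] 1.3
cork [567.3 317.9  16. ]
slate tri [588.7 128.3  16.2] 1.9
board [[640.5 383.8  12. ]
 [673.9  90.4  12. ]
 [516.2  70.7  12. ]
 [482.8 355.9  12. ]] [578.4 225.2  12. ]
((326.498291015625, 156.7096710205078), (22.769119262695312, 29.91958236694336), 34.44519805908203)
plat [ 589.2 -171.6   28. ]
```

Run:
```python
from h import *
P=lambda *a:print(a[0],*[np.round(x*1000,1) for x in a[1:]])
P("mill tri",*tri((260.8,116.9),(329.4,187.3)))
P("mill head",*tri((261.5,108.5),(332,171.5)))
P("pot",onz("top",(261.8,222.9),.06),*tri((261.8,222.9),(224.3,201.7)), tri((261.5,223.5),(224.5,194.5))[0])
P("lid",onz("top",(262.1,165),.012),*tri((262.1,165),(284,203.6)))
P("handle",onz("top",(369.9,159.4),.12))
P("slate",onz("top",(205.4,159),.016))
c,j=np.array([560.7,-255.8]),np.array([580.6,-166.4])-[540.8,-345.1]
print("bar ang",np.degrees(np.arctan2(j[1],j[0])))
```

```text
mill tri [686.2 -10.   50.8] 1.7
mill head [685.9 -10.7 103.3] 1.5
pot [423.4  -9.   60. ] [425.   -9.5  36.4] 1.8 [424.   -8.2  58.8]
lid [573.3 -12.4  12. ] [573.5 -12.5  11.7] 0.4
handle [ 558.2 -253.6  120. ]
slate [589.1 128.8  16. ]
bar ang 77.44403628624025
```

Emit:
carry_out --pt "87 0 0 0 7" --pt "87 0 0 0 7" --pt "87 0 0 0 7" --pt "87 0 0 0 7" --pt "87 0 0 0 7" --pt "87 0 0 0 7" --pt "87 0 0 0 7" --pt "87 0 0 0 7" --pt "87 0 0 0 7" --pt "87 0 0 0 7" --pt "87 0 0 0 4.5" --pt "87 0 0 0 0"

```text
t: 1.1
eef_pos: [0.1797, 0.6503, 0.247]
ee_rot: [0.0, 0.707, 0.707, -0.0]
wrist_force: [-0.2, -0.1, -0.4]
gripper_width: 0.999
finger_force: 0.0
```

Emit:
carry_out --pt "87 -33 25.3 0 0" --pt "87 -33 25.3 0 0" --pt "87 -33 25.3 0 0" --pt "87 -33 25.3 0 0" --pt "87 -33 25.3 0 0" --pt "87 -33 25.3 0 0" --pt "87 -33 25.3 0 0" --pt "87 -33 25.3 0 0" --pt "87 -33 25.3 0 0" --pt "87 -33 25.3 0 0" --pt "87 -33 25.3 0 0" --pt "87 -33 25.3 0 0" --pt "87 -33 25.3 0 0" --pt "87 -33 25.3 0 0" --pt "87 -33 25.3 0 0" --pt "87 -33 25.3 0 0" --pt "87 -33 25.3 0 0" --pt "87 -33 25.3 0 0" --pt "87 -33 25.3 0 0" --pt "87 -33 25.3 0 0"

```text
t: 2.77
eef_pos: [0.6871, -0.0106, 0.2471]
ee_rot: [-0.0, 0.706, 0.708, -0.0]
wrist_force: [0.4, 0.3, -0.4]
gripper_width: 0.999
finger_force: 0.0
```

Emit:
carry_out --pt "87 0 0 0 0" --pt "87 0 0 0 0" --pt "87 0 0 0 0"

```text
t: 3.02
eef_pos: [0.686, -0.0086, 0.2467]
ee_rot: [-0.001, 0.706, 0.708, -0.0]
wrist_force: [-0.9, 0.3, -0.2]
gripper_width: 0.999
finger_force: 0.0
```

Good. Down onto the mill, close, lift.

Emit:
carry_out --pt "87 -1.5 0 35 0" --pt "87 0 0 35 0" --pt "87 0 0 35 0" --pt "87 0 0 35 0" --pt "87 0 0 20 0" --pt "87 0 0 13 0" --pt "87 0 0 0 0" --pt "25 0 0 0 0" --pt "25 0 0 0 0" --pt "25 0 0 0 0" --pt "25 0 0 0 0" --pt "25 0 0 0 0" --pt "25 0 0 0 0" --pt "25 0 0 0 0" --pt "25 0 0 0 0" --force 15

```text
t: 4.27
eef_pos: [0.6864, -0.0105, 0.0747]
ee_rot: [0.0, 0.707, 0.707, 0.0]
wrist_force: [-0.5, 0.0, -0.6]
gripper_width: 0.479
finger_force: 0.0
```

Emit:
carry_out --pt "25 0 0 0 0" --pt "25 0 0 0 0" --pt "25 0 0 0 0" --pt "25 0 0 0 0" --pt "25 0 0 0 0"

```text
t: 4.68
eef_pos: [0.6864, -0.0105, 0.0745]
ee_rot: [0.0, 0.707, 0.707, 0.0]
wrist_force: [0.1, -0.4, 1.0]
gripper_width: 0.407
finger_force: 15.0
```

Emit:
carry_out --pt "25 0 0 -30 0" --pt "25 0 0 -30 0" --pt "25 33.5 -15.4 0 0" --pt "25 33.5 -15.4 0 0" --pt "25 33.5 -15.4 0 0" --pt "25 33.5 -15.4 0 0" --pt "25 33.5 -15.4 0 0" --pt "25 33.5 -15.4 0 0" --pt "25 33.7 -15.3 0 0" --pt "25 0 0 0 0" --pt "25 0 0 20 0" --pt "25 0 0 15 0" --pt "25 0 0 7 0" --pt "25 0 0 4 0" --pt "25 0 0 0 0" --pt "25 0 0 0 0"

```text
t: 6.02
eef_pos: [0.579, 0.2238, 0.0889]
ee_rot: [0.0, 0.707, 0.707, 0.0]
wrist_force: [-0.5, -1.3, -0.9]
gripper_width: 0.408
finger_force: 15.0
```

Emit:
carry_out --pt "25 0 0 1.5 0" --pt "25 0 0 1 0" --pt "25 0 0 0 0" --pt "60 0 0 0 0" --pt "87 0 0 0 0" --pt "87 0 0 0 0" --pt "87 0 0 0 0" --pt "87 0 0 0 0" --pt "87 0 0 0 0" --pt "87 0 0 0 0" --pt "87 0 0 -30 0" --pt "87 0 0 -40 0" --pt "87 0 0 -40 0"

```text
t: 7.1
eef_pos: [0.5776, 0.2237, 0.1962]
ee_rot: [-0.0, 0.707, 0.707, -0.002]
wrist_force: [0.3, 0.2, 0.1]
gripper_width: 0.984
finger_force: 0.0
```

Emit:
carry_out --pt "87 -33.2 -22.1 0 0" --pt "87 -33.2 -22.1 0 0" --pt "87 -33.2 -22.1 0 0" --pt "87 -33.2 -22.1 0 0" --pt "87 -33.2 -22.1 0 0" --pt "87 -33.2 -22.1 0 0" --pt "87 -33.4 -22 0 0" --pt "87 0 0 0 0" --pt "87 0 0 0 0"

```text
t: 7.85
eef_pos: [0.4231, -0.0101, 0.1963]
ee_rot: [-0.0, 0.708, 0.706, 0.001]
wrist_force: [-0.1, 0.4, -0.0]
gripper_width: 1.0
finger_force: 0.0
```

Run:
```python
from h import *
I={n:arm.get_image(n) for n in C}
a=cv2.resize(I["top"][80:280,80:330],None,fx=2,fy=2); b=cv2.resize(I["side"][90:290,150:345],None,fx=2,fy=2)
cv2.imwrite("pics/p1.png",np.hstack([a[:,:400],b])[:,:,::-1])
for n,r in(("top",(140,135,187,185)),("side",(235,95,295,170))): print(n,blobs(I[n],"black",25,r)[0])
print(arm.get_obs()["eef_pos"])
```

```text
top [([162.9, 158.7], [151, 147, 24, 24, 360])]
side [([256.6, 125.0], [235, 100, 43, 59, 1450]), ([278.8, 164.2], [264, 157, 30, 13, 278])]
[ 0.42477522 -0.0079568   0.19637114]
```

View pics/p1.png

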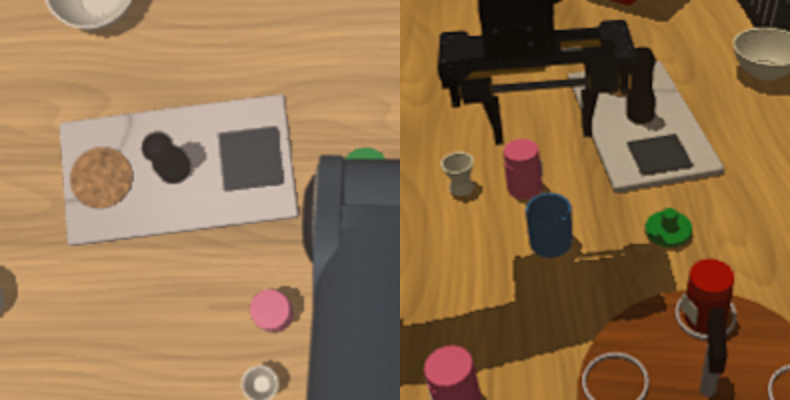

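The mill stands upright at the board's centre (top, near (163,159)). Now the pot.

Emit:
carry_out --pt "87 0 0 35 0" --pt "87 0 0 35 0" --pt "87 0 0 35 0" --pt "87 0 0 25 0" --pt "87 0 0 18 0" --pt "87 0 0 0 0" --pt "45 0 0 0 0" --pt "45 0 0 0 0" --pt "45 0 0 0 0" --pt "45 0 0 0 0" --pt "45 0 0 0 0" --pt "45 0 0 0 0" --pt "45 0 0 0 0" --pt "45 0 0 0 0" --pt "45 0 0 0 0"

```text
t: 9.2
eef_pos: [0.4245, -0.0084, 0.0487]
ee_rot: [-0.0, 0.707, 0.707, 0.001]
wrist_force: [-1.2, 0.8, 7.2]
gripper_width: 0.637
finger_force: 15.0
```

Run:
```python
from h import *
print(onz("top",(162.9,158.7),.066))
```

```text
[0.57798537 0.22469481 0.066     ]
```

Emit:
carry_out --pt "45 0 0 -20 0" --pt "45 0 0 -30 0" --pt "45 22.8 27.4 0 0" --pt "45 22.8 27.4 0 0" --pt "45 22.8 27.4 0 0" --pt "45 22.8 27.4 0 0" --pt "45 22.8 27.4 0 0" --pt "45 22.8 27.4 0 0" --pt "45 0 0 0 0" --pt "45 0 0 0 0" --pt "45 0 0 15 0" --pt "45 0 0 10 0" --pt "45 0 0 5 0" --pt "45 0 0 0 0" --pt "45 0 0 0 0"

```text
t: 10.45
eef_pos: [0.5878, 0.1277, 0.0678]
ee_rot: [-0.0, 0.707, 0.707, -0.0]
wrist_force: [-0.0, 0.3, -1.9]
gripper_width: 0.639
finger_force: 15.0
```

Emit:
carry_out --pt "45 0.5 1 2 0" --pt "45 0 0 1 0" --pt "45 0 0 0.5 0" --pt "45 0 0 0 0" --pt "75 0 0 0 0" --pt "87 0 0 0 0" --pt "87 0 0 0 0" --pt "87 0 0 0 0" --pt "87 0 0 0 0" --pt "87 0 0 0 0" --pt "87 0 0 -30 0" --pt "87 0 0 -40 0" --pt "87 0 0 -40 0"

```text
t: 11.53
eef_pos: [0.5885, 0.1285, 0.1748]
ee_rot: [-0.001, 0.707, 0.707, -0.001]
wrist_force: [0.5, 0.4, 0.1]
gripper_width: 1.001
finger_force: 0.0
```

Emit:
carry_out --pt "60 -35.2 -3.8 0 0" --pt "60 -35.2 -3.8 0 0" --pt "60 -35.2 -3.8 0 0" --pt "60 -35.2 -3.8 0 0" --pt "60 0 0 0 0" --pt "60 0 0 0 0" --pt "60 0 0 35 0" --pt "60 0 0 35 0" --pt "60 0 0 35 0" --pt "60 0 0 15 0" --pt "60 0 0 8 0" --pt "60 0 0 0 0" --pt "60 0 0 0 0"

```text
t: 12.62
eef_pos: [0.575, -0.0113, 0.0469]
ee_rot: [0.0, 0.706, 0.708, 0.0]
wrist_force: [0.2, 0.0, -0.4]
gripper_width: 0.688
finger_force: 0.0
```

Run:
```python
from h import *
I={n:arm.get_image(n) for n in C}
for n,r in(("top",(185,135,230,185)),("side",(250,135,310,185))): print(n,blobs(I[n],"blue",25,r)[0])
b=blobs(I["top"],"blue",25,(185,135,230,185))[0]
print(onz("top",b[0][0],.076))
b=I["side"][120:240,220:345]; cv2.imwrite("pics/p2.png",cv2.resize(b,None,fx=4,fy=4)[:,:,::-1])
```

```text
top [([200.4, 152.0], [191, 142, 22, 25, 347])]
side []
[0.59055557 0.13395905 0.076     ]
```

View pics/p2.png

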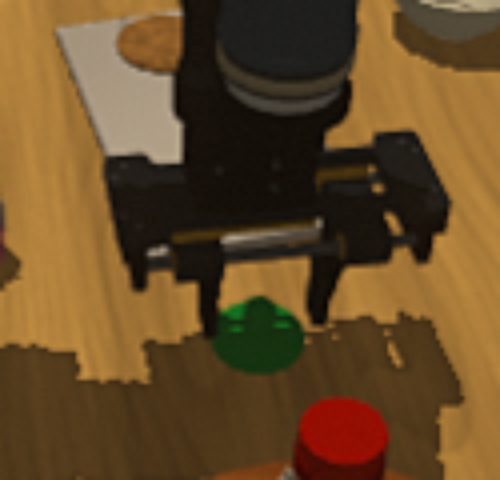

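Fingers straddle the green knob (crop (260,310)). Lower and grip.

Emit:
carry_out --pt "60 -1 -1.5 3.5 0" --pt "60 0 0 2 0" --pt "60 0 0 0 0" --pt "12 0 0 0 0" --pt "12 0 0 0 0" --pt "12 0 0 0 0" --pt "12 0 0 0 0" --pt "12 0 0 0 0" --pt "12 0 0 0 0" --pt "12 0 0 0 0" --pt "12 0 0 0 0" --pt "12 0 0 0 0" --pt "12 0 0 0 0"

```text
t: 13.8
eef_pos: [0.5728, -0.013, 0.041]
ee_rot: [0.0, 0.707, 0.707, 0.0]
wrist_force: [0.3, 1.2, -0.2]
gripper_width: 0.225
finger_force: 15.0
```

Emit:
carry_out --pt "12 0 0 -20 0" --pt "12 0 0 -40 0" --pt "12 0 0 -40 0" --pt "12 0 0 -30 0" --pt "12 0 0 0 0" --pt "12 0 0 0 0"

```text
t: 14.3
eef_pos: [0.5738, -0.0129, 0.1728]
ee_rot: [0.001, 0.707, 0.707, 0.002]
wrist_force: [-0.3, -0.5, -1.4]
gripper_width: 0.224
finger_force: 15.0
```

Run:
```python
from h import *
I={n:arm.get_image(n) for n in C}
a=cv2.resize(I["top"][132:192,140:260],None,fx=6,fy=6,interpolation=2)[:,:480]; b=cv2.resize(I["side"][120:180,250:310],None,fx=6,fy=6,interpolation=2)
cv2.imwrite("pics/p3.png",np.hstack([a,b[:,:310]])[:,:,::-1])
for n in I:np.save(n,I[n])
```

```text
(no output)
```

View pics/p3.png

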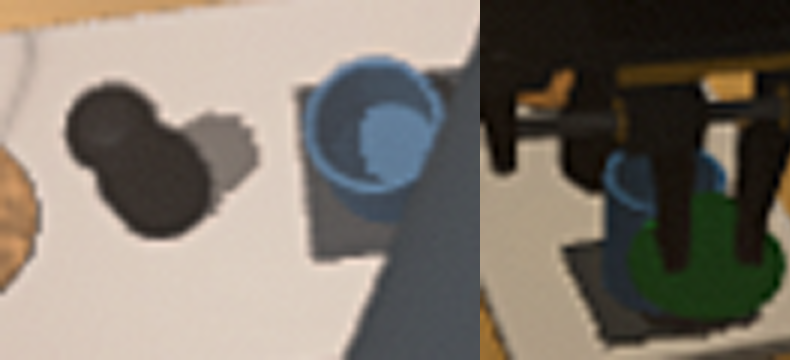

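Run:
```python
from h import *
print(onz("top",(202.4,153),.076), onz("top",(202.2,152.8),.076))
```

```text
[0.58806244 0.1291976  0.076     ] [0.58855526 0.12967682 0.076     ]
```

Emit:
carry_out --pt "12 35.4 3.8 0 0" --pt "12 35.4 3.8 0 0" --pt "12 35.4 3.8 0 0" --pt "12 35.4 3.8 0 0" --pt "12 0 0 0 0" --pt "12 0 0 0 0" --pt "12 0 0 25 0" --pt "12 0 0 15 0" --pt "12 0 0 0 0" --pt "12 0 0 0 0" --pt "12 0 0 0 0"

```text
t: 15.32
eef_pos: [0.5882, 0.1274, 0.1313]
ee_rot: [0.0, 0.707, 0.707, -0.0]
wrist_force: [-0.1, 0.7, -1.1]
gripper_width: 0.221
finger_force: 15.0
```

Emit:
carry_out --pt "12 1 0.4 6 0" --pt "12 0 0 5 0" --pt "12 0 0 4 0" --pt "12 0 0 3 0" --pt "12 0 0 1.5 0" --pt "12 0 0 0 0" --pt "12 0 0 0 0"

```text
t: 15.9
eef_pos: [0.5884, 0.1296, 0.1116]
ee_rot: [0.0, 0.707, 0.707, 0.0]
wrist_force: [0.3, 0.2, 0.3]
gripper_width: 0.224
finger_force: 15.0
```

Emit:
carry_out --pt "12 0 0 1 0" --pt "12 0 0 0 0" --pt "35 0 0 0 0" --pt "50 0 0 0 0" --pt "60 0 0 0 0" --pt "60 0 0 0 0" --pt "60 0 0 0 0" --pt "60 0 0 -20 0" --pt "60 0 0 -40 0" --pt "60 0 0 -40 0"

```text
t: 16.73
eef_pos: [0.5871, 0.1293, 0.2102]
ee_rot: [-0.001, 0.707, 0.707, -0.002]
wrist_force: [0.4, 0.5, -0.4]
gripper_width: 0.671
finger_force: 0.0
```

Emit:
carry_out --pt "70 -38.4 -2.85 0 0" --pt "70 -38.4 -2.85 0 0" --pt "70 -38.4 -2.85 0 0" --pt "70 -38.4 -2.85 0 0" --pt "70 -38.4 -2.85 0 0" --pt "70 -38.4 -2.85 0 0" --pt "70 -38.4 -2.85 0 0" --pt "70 -38.4 -2.85 0 0" --pt "70 -38.4 -2.85 0 0" --pt "70 -38.4 -2.85 0 0" --pt "70 0 0 0 6.3" --pt "70 0 0 0 6.2" --pt "70 0 0 0 0" --pt "70 0 0 0 0"

```text
t: 17.9
eef_pos: [0.5601, -0.2541, 0.2102]
ee_rot: [-0.0, 0.779, 0.627, -0.0]
wrist_force: [-0.6, 0.3, 0.1]
gripper_width: 0.806
finger_force: 0.0
```

Run:
```python
from h import *
print(arm.get_obs()["joint_positions"].round(2),arm.get_obs()["eef_pos"])
I={n:arm.get_image(n) for n in C}
a=cv2.resize(I["top"][120:200,140:240],None,fx=4,fy=4,interpolation=2); b=cv2.resize(I["side"][120:200,220:310],None,fx=4,fy=4,interpolation=2)
cv2.imwrite("pics/p4.png",np.hstack([a,b])[:,:,::-1])
```

```text
[-0.15  0.47  0.71  1.76 -0.35  1.04  0.46] [ 0.56007443 -0.25409003  0.21020026]
```

View pics/p4.png

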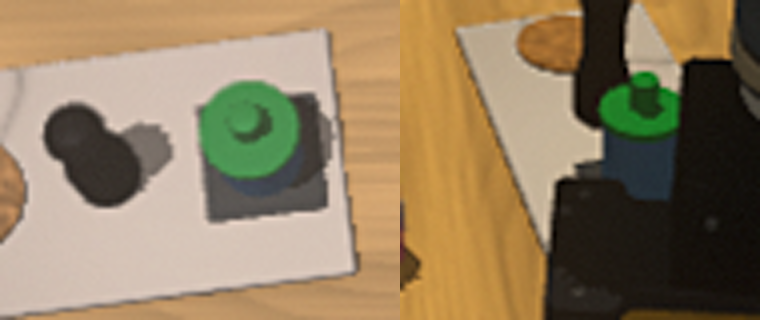

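Lid is seated level on the pot on the slate (top crop near (248,130)). Now the handle.

Emit:
carry_out --pt "70 0 0 35 0" --pt "70 0 0 30 0" --pt "70 0 0 18 0" --pt "70 0 0 10 0" --pt "70 0 0 0 0" --pt "8 0 0 0 0" --pt "8 0 0 0 0" --pt "8 0 0 0 0" --pt "8 0 0 0 0" --pt "8 0 0 0 0" --pt "8 0 0 0 0" --pt "8 0 0 0 0" --pt "8 0 0 0 0" --pt "8 0 0 0 0" --pt "8 0 0 0 0" --pt "8 0 0 0 0" --pt "8 0 0 0 0" --pt "8 0 0 0 0" --force 12

```text
t: 19.5
eef_pos: [0.5609, -0.2545, 0.1176]
ee_rot: [0.001, 0.78, 0.626, 0.0]
wrist_force: [3.3, -0.7, -2.7]
gripper_width: 0.172
finger_force: 12.0
```

Emit:
carry_out --pt "8 0 0 0 -2" --pt "8 0 0 0 -4" --pt "8 0 0 0 -4" --pt "8 0 0 0 -4" --pt "8 0 0 0 -4" --pt "8 0 0 0 -4" --pt "8 0 0 0 -4" --pt "8 0 0 0 -4" --pt "8 0 0 0 -4" --pt "8 0 0 0 -2" --pt "8 0 0 0 0" --force 20

```text
t: 20.42
eef_pos: [0.5596, -0.2547, 0.1176]
ee_rot: [-0.0, 0.548, 0.837, -0.0]
wrist_force: [1.4, -0.8, 0.4]
gripper_width: 0.17
finger_force: 20.0
```

Run:
```python
from rig import arm
o=arm.get_obs(); print(o["joint_positions"].round(2),o["wrist_torque"])
```

```text
[ 0.01  0.54  0.47  1.83 -0.32  0.85  1.06] [-0.25331644 -0.23278313  0.10130913]
```

Emit:
carry_out --pt "8 0 0 0 -2" --pt "8 0 0 0 -4" --pt "8 0 0 0 -4" --pt "8 0 0 0 -4" --pt "8 0 0 0 -4" --pt "8 0 0 0 -4" --pt "8 0 0 0 -4" --pt "8 0 0 0 -4" --pt "8 0 0 0 -4" --pt "8 0 0 0 -4" --pt "8 0 0 0 -4" --pt "8 0 0 0 -4" --pt "8 0 0 0 -4" --pt "8 0 0 0 -4" --pt "8 0 0 0 -4" --pt "8 0 0 0 -4" --pt "8 0 0 0 -4" --pt "8 0 0 0 -4" --pt "8 0 0 0 -4" --pt "8 0 0 0 -2"

```text
t: 22.08
eef_pos: [0.5583, -0.2571, 0.1175]
ee_rot: [-0.001, -0.083, 0.997, -0.001]
wrist_force: [-0.7, -3.2, 0.2]
gripper_width: 0.168
finger_force: 20.0
```

Emit:
carry_out --pt "8 0 0 0 0" --pt "8 0 0 0 0" --pt "8 0 0 0 0" --pt "8 0 0 0 0"

```text
t: 22.42
eef_pos: [0.5583, -0.257, 0.1175]
ee_rot: [-0.001, -0.081, 0.997, -0.001]
wrist_force: [-2.5, -6.5, 0.7]
gripper_width: 0.172
finger_force: 20.0
```

Run:
```python
from h import *
o=arm.get_obs(); print(o["joint_positions"].round(2),o["wrist_torque"]); x=rot(o["ee_rot"]).as_matrix()[:,0]; print(np.degrees(np.arctan2(x[1],x[0])))
I=arm.get_image("side"); print(blobs(I,"red"),blobs(I,"yellow"))
cv2.imwrite("pics/p5.png",cv2.resize(I[180:384,150:420],None,fx=2.5,fy=2.5)[:,:,::-1])
```

```text
[ 0.26  0.51  0.14  1.81 -0.09  0.83  2.17] [-1.17780905  0.54461717  0.02850872]
-170.66038968261753
([([235.5, 75.2], [229, 70, 13, 10, 71])], array([[0, 0, 0, ..., 0, 0, 0],
       [0, 0, 0, ..., 0, 0, 0],
       [0, 0, 0, ..., 0, 0, 0],
       ...,
       [0, 0, 0, ..., 0, 0, 0],
       [0, 0, 0, ..., 0, 0, 0],
       [0, 0, 0, ..., 0, 0, 0]], shape=(384, 512), dtype=int32)) ([([353.7, 250.0], [343, 243, 21, 18, 212]), ([230.1, 312.2], [218, 303, 26, 19, 316])], array([[0, 0, 0, ..., 0, 0, 0],
       [0, 0, 0, ..., 0, 0, 0],
       [0, 0, 0, ..., 0, 0, 0],
       ...,
       [0, 0, 0, ..., 0, 0, 0],
       [0, 0, 0, ..., 0, 0, 0],
       [0, 0, 0, ..., 0, 0, 0]], shape=(384, 512), dtype=int32))
```

View pics/p5.png

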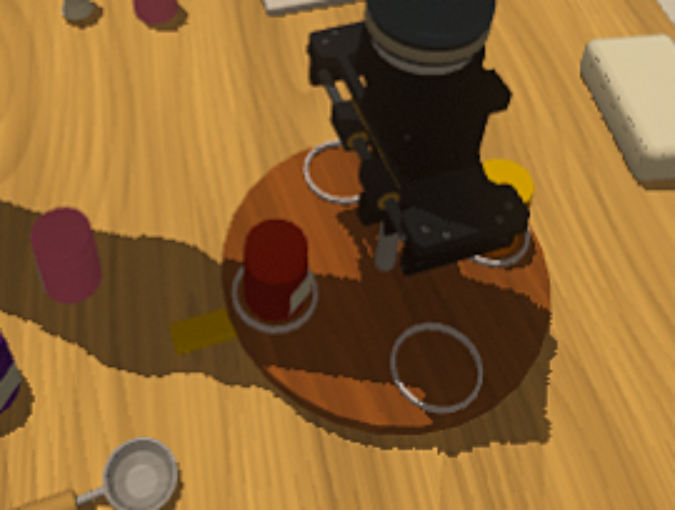

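The jam jar stands in its ring (crop (275,275)), in line with the yellow pointer (205,328). Release, lift and check.

Emit:
carry_out --pt "40 0 0 0 0" --pt "70 0 0 0 0" --pt "87 0 0 0 0" --pt "87 0 0 0 0" --pt "87 0 0 0 0" --pt "87 0 0 0 0" --pt "87 0 0 -30 0" --pt "87 0 0 -40 0" --pt "87 0 0 -40 0" --pt "87 0 0 0 0" --pt "87 0 0 0 0"

```text
t: 23.38
eef_pos: [0.5615, -0.2549, 0.2305]
ee_rot: [0.003, -0.083, 0.997, -0.001]
wrist_force: [-0.0, 0.5, -0.4]
gripper_width: 0.919
finger_force: 0.0
```

Run:
```python
from h import *
HSV["red"]=[(0,150,60),(8,255,255)]
I={n:arm.get_image(n) for n in C}
o=arm.get_obs(); print(o["eef_pos"],o["joint_positions"].round(2))
for n,r in(("top",(300,120,430,260)),("side",(215,220,400,360))):
    for c in("red","yellow"): print(n,c,blobs(I[n],c,25,r)[0])
a=I["top"][100:290,290:440]; b=I["side"][200:384,180:390]
cv2.imwrite("pics/p6.png",np.hstack([cv2.resize(a,(355,450)),cv2.resize(b,(440,450))])[:,:,::-1])
```

```text
[ 0.55951983 -0.25388608  0.22682454] [ 0.24  0.39  0.15  1.72 -0.07  1.04  2.16]
top red [([373.7, 201.7], [361, 190, 27, 24, 478])]
top yellow [([372.5, 228.5], [367, 220, 12, 18, 141])]
side red [([259.9, 282.1], [248, 268, 25, 39, 595])]
side yellow [([350.6, 254.2], [338, 243, 26, 24, 452]), ([230.0, 312.2], [217, 303, 27, 19, 316])]
```

View pics/p6.png

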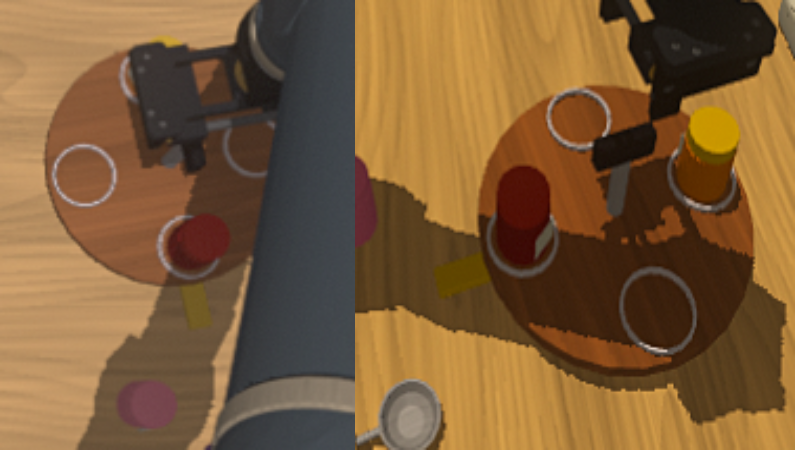

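Run:
```python
from h import *
p,e=tri((373.7,201.7),(259.9,282.1)); print(p,e)
R=rot(arm.get_obs()["ee_rot"]).as_matrix()
for z in(0,):
  d=np.array([468.5,-270.3,0])-arm.get_obs()["eef_pos"]*[1000,1000,0]; print(d, R.T@d)
  d=np.array([567.3,317.9,0])-[468.5,-270.3,0]; print(R.T@d)
```

```text
[ 0.46940923 -0.2689874   0.07701153] 0.002524175118126924
[-91.01983123 -16.41391645   0.        ] [ 9.24816592e+01 -1.07726163e+00  9.24268543e-02]
[-1.95068666e+02  5.63638846e+02  3.82713741e-01]
```

Emit:
carry_out --pt "87 31 0 0 0" --pt "87 31 0 0 0" --pt "87 30 0 0 0" --pt "87 0 0 0 0" --pt "87 0 0 0 0" --pt "87 0 0 35 0" --pt "87 0 0 35 0" --pt "87 0 0 35 0" --pt "87 0 0 30 0" --pt "87 0 0 14 0" --pt "87 0 0 0 0" --pt "87 0 0 0 0"

```text
t: 24.48
eef_pos: [0.4696, -0.2688, 0.0772]
ee_rot: [-0.001, -0.084, 0.996, 0.001]
wrist_force: [0.9, -1.0, 0.3]
gripper_width: 1.0
finger_force: 0.0
```

Emit:
carry_out --pt "38 0 0 0 0" --pt "38 0 0 0 0" --pt "38 0 0 0 0" --pt "38 0 0 0 0" --pt "38 0 0 0 0" --pt "38 0 0 0 0" --pt "38 0 0 0 0" --pt "38 0 0 0 0" --pt "38 0 0 0 0" --pt "38 0 0 0 0" --pt "38 0 0 0 0" --pt "38 0 0 0 0" --force 18

```text
t: 25.48
eef_pos: [0.4695, -0.27, 0.0789]
ee_rot: [0.0, -0.083, 0.997, -0.0]
wrist_force: [-1.2, -1.0, 6.2]
gripper_width: 0.548
finger_force: 18.0
```

Emit:
carry_out --pt "38 0 0 -15 0" --pt "38 0 0 -35 0" --pt "38 0 0 -35 0" --pt "38 0 0 -35 0" --pt "38 0 0 -30 0" --pt "38 0 0 0 7" --pt "38 0 0 0 7" --pt "38 0 0 0 7" --pt "38 0 0 0 7" --pt "38 0 0 0 7" --pt "38 0 0 0 7" --pt "38 0 0 0 7" --pt "38 0 0 0 7" --pt "38 0 0 0 7" --pt "38 0 0 0 7" --pt "38 0 0 0 7" --pt "38 0 0 0 7" --pt "38 0 0 0 7" --pt "38 0 0 0 7"

```text
t: 27.07
eef_pos: [0.4686, -0.2687, 0.2272]
ee_rot: [-0.001, 0.7, 0.715, -0.0]
wrist_force: [0.2, 0.3, -1.9]
gripper_width: 0.546
finger_force: 18.0
```

Emit:
carry_out --pt "38 0 0 0 1.5" --pt "38 0 0 0 0" --pt "38 0 0 0 0"

```text
t: 27.32
eef_pos: [0.4691, -0.2691, 0.2279]
ee_rot: [-0.001, 0.706, 0.708, -0.0]
wrist_force: [0.4, -0.1, -1.4]
gripper_width: 0.541
finger_force: 18.0
```

Run:
```python
from h import *
o=arm.get_obs(); M=rot(o["ee_rot"]).as_matrix(); print(o["joint_positions"].round(2),M.round(3))
print(M.T@(np.array([567.3,317.9,228])-o["eef_pos"]*1000))
```

```text
[ 0.05  0.28  0.48  1.9  -0.16  1.    0.6 ] [[-0.004  1.    -0.001]
 [ 1.     0.004  0.001]
 [ 0.001 -0.001 -1.   ]]
[5.86676666e+02 1.00405415e+02 1.63058602e-01]
```

Emit:
carry_out --pt "38 39.1 6.7 0 0" --pt "38 39.1 6.7 0 0" --pt "38 39.1 6.7 0 0" --pt "38 39.1 6.7 0 0" --pt "38 39.1 6.7 0 0" --pt "38 39.1 6.7 0 0" --pt "38 39.1 6.7 0 0" --pt "38 39.1 6.7 0 0" --pt "38 39.1 6.7 0 0" --pt "38 39.1 6.7 0 0" --pt "38 39.1 6.7 0 0" --pt "38 39.1 6.7 0 0" --pt "38 39.1 6.7 0 0" --pt "38 39.1 6.7 0 0" --pt "38 39.1 6.7 0 0" --pt "38 0 0 0 0" --pt "38 0 0 0 0" --pt "38 0 0 0 0"

```text
t: 28.82
eef_pos: [0.5692, 0.3162, 0.2278]
ee_rot: [0.0, 0.706, 0.708, -0.001]
wrist_force: [0.0, -1.4, -2.8]
gripper_width: 0.544
finger_force: 18.0
```

Emit:
carry_out --pt "38 1.5 -1.5 35 0" --pt "38 0 0 35 0" --pt "38 0 0 35 0" --pt "38 0 0 25 0" --pt "38 0 0 18 0" --pt "38 0 0 7 0" --pt "38 0 0 0 0" --pt "38 0 0 0 0"

```text
t: 29.48
eef_pos: [0.5688, 0.3175, 0.0745]
ee_rot: [0.0, 0.707, 0.707, 0.001]
wrist_force: [-0.0, 1.0, -2.0]
gripper_width: 0.549
finger_force: 18.0
```

Emit:
carry_out --pt "38 0 -1 4 0" --pt "38 0 0 2 0" --pt "38 0 0 1.5 0" --pt "38 0 0 0.5 0" --pt "38 0 0 0 0" --pt "60 0 0 0 0" --pt "80 0 0 0 0" --pt "87 0 0 0 0" --pt "87 0 0 0 0" --pt "87 0 0 0 0" --pt "87 0 0 0 0" --pt "87 0 0 -30 0" --pt "87 0 0 -40 0" --pt "87 0 0 -40 0" --pt "87 0 0 -40 0" --pt "87 40 0 0 0" --pt "87 40 0 0 0" --pt "87 40 0 0 0" --pt "87 40 0 0 0" --pt "87 40 0 0 0"

```text
t: 31.15
eef_pos: [0.5664, 0.5202, 0.2157]
ee_rot: [-0.0, 0.707, 0.707, 0.0]
wrist_force: [0.6, -0.4, 0.6]
gripper_width: 1.0
finger_force: 0.0
```

Run:
```python
from h import *
I={n:arm.get_image(n) for n in C}
print(arm.get_obs()["eef_pos"],arm.get_obs()["t"])
for n in C:
    for c in("red","yellow","green"): print(n,c,blobs(I[n],c,25)[0])
a=cv2.resize(I["top"][100:220,90:430],None,fx=2.3,fy=2.3); b=cv2.resize(I["side"][80:360,200:400],None,fy=1.1,fx=1.1)
c=np.zeros((a.shape[0]+b.shape[0],a.shape[1],3),np.uint8); c[:a.shape[0]]=a; c[a.shape[0]:,:b.shape[1]]=b
cv2.imwrite("pics/p7.png",c[:,:,::-1])
```

```text
[0.56202489 0.52766247 0.21363206] 31.25
top red []
top yellow [([359.7, 124.3], [351, 115, 19, 19, 288]), ([372.3, 228.5], [367, 219, 12, 20, 168])]
top green [([201.9, 152.3], [190, 141, 25, 24, 464])]
side red [([235.4, 75.0], [229, 70, 12, 10, 61])]
side yellow [([351.5, 253.5], [339, 244, 25, 20, 380]), ([230.2, 311.3], [218, 303, 26, 18, 295])]
side green [([376.1, 125.1], [363, 111, 23, 28, 258]), ([280.1, 147.0], [269, 138, 23, 18, 271])]
```

View pics/p7.png

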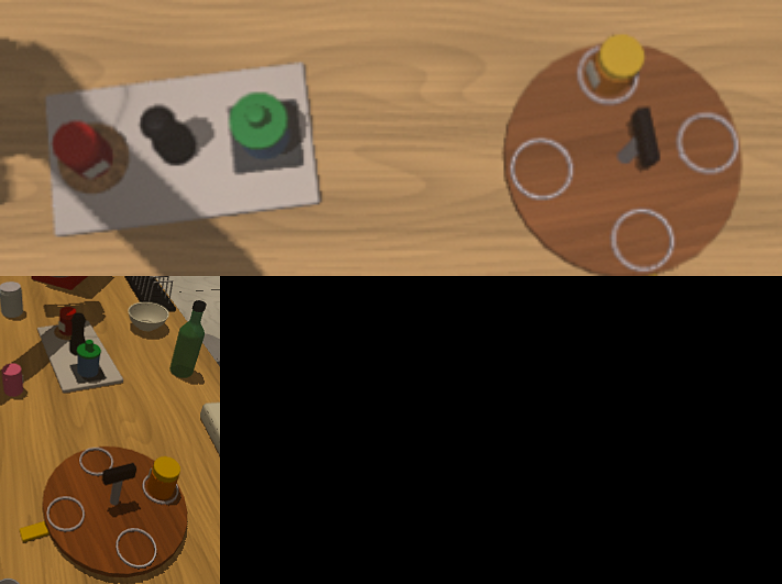

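Run:
```python
from h import *
HSV["red"]=[(0,150,50),(8,255,255)]
I=arm.get_image("top"); b=blobs(I,"red",25,(105,140,155,195))[0]; print(b)
print([onz("top",x[0],.08) for x in b], onz("top",blobs(I,"green")[0][0][0],.084))
p=tri((359.7,124.3),(351.5,253.5)); print(p)
```

```text
[([123.1, 162.8], [113, 153, 21, 22, 328])]
[array([0.5656654 , 0.31620273, 0.08      ])] [0.58755806 0.12941434 0.084     ]
(array([ 0.65132823, -0.24210578,  0.09398765]), np.float64(0.00210697493904151))
```

Run:
```python
from rig import arm
print(arm.hand_in())
```

```text
the job is handed in; nothing more can be done
None
```

I handed the job in at about 31 s; the judge returned no verdict, but the last pictures showed every item in place and upright: jam on the cork coaster, lidded pot on the slate, mill on the brass dot and honey still in its bay.

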